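# Clamp a rock core in the bench press

## Task

Clamp the rock core in the bench press. First move the small range lever on the press's right-hand end to its middle mark, so that it stands upright; then push the safety catch's upright tab over to the left, away from the big lever, until its bar no longer crosses in front of the lever; then pull the big lever with the black handgrip towards the robot, fully home to its stop. The lever springs back if let go, so finish while still holding it home; leave the range lever upright and the catch open, and do not disturb the things lying around.

Things in the scene. Friction and masses are not known exactly. Their poses are not given: they have to be found in the camera images.
- press: Grey bench press, fixed. Origin on the bench top; x points away from the robot side, y left, z up; place and yaw vary. Offsets below are (x, y, z) mm in this frame. Base 220 x 515 x 40, y -225..290. Tall frame with the core (306 high) at x -5..95, y 170..290: do not handle. A post 18 mm square, 125 high, at (-25, 60) carries the catch.
- press_lever (a joint): Big spring lever, rad: 0 = released, leaning 0.35 away (+x); grows as it is pulled towards -x about a level axis along y; stop at 0.80 (leaning 0.45 to -x). Springs back to 0 if let go: 3 N at the handgrip at 0, 10 N at 0.80. Stalk 14 mm thick at y = 0. The closed catch blocks it after about 0.07. It raises the platen and core 16 mm.
- big_lever: The big lever itself. Origin on its hinge axis at (0, 0, 75), in line with its stalk; its axes equal the press's axes when the lever is released and turn with it.
- handgrip (a point): Black round handgrip of the big lever: level bar along the press's y, 22 mm thick, 90 mm long. This point is its middle, 60 mm right (-y) of the stalk, 150 mm from the hinge axis: at (51, -60, 216) released, (-65, -60, 210) at the stop. Its right end is free, nothing close under or over it. Turns with the lever.
- safety_catch (a joint): L-shaped dark steel safety catch, turning about a level axis along the press's x, rad. 0 = closed: a 12 mm square bar reaches 80 mm right (-y) from the pivot at x = 0, z = 125, in front of the big lever's stalk. Grows as the tab is pushed left (+y), lifting the bar; clears the stalk from about 0.9; stop at 1.45. Starts 0 to 0.12. Stays where left (about 1 N at the tab).
- catch_pivot (a point): Point on the catch's hinge axis at the foot of its tab, at (-50, 60, 125).
- catch_tab (a point): Middle of the upper end of the catch's tab: a plate 20 mm wide along x, 10 mm thick, reaching 60 mm from the hinge axis. Upright above catch_pivot when closed (end at z = 185), swings left (+y) and down as the catch opens. At its x nothing stands within 60 mm to its right.
- range_lever (a joint): Small range lever at the right end, rad: 0 = leaning 0.8 towards the robot side (-x), 0.8 = upright at the middle mark, 1.6 = leaning 0.8 away (+x). Level axis along y; stays where left (about 1.5 N at the knob). Starts 0 to 0.4. An aluminium disc of 50 mm radius with three dark marks (middle one = upright) stands at its right.
- range_pivot (a point): Point on the range lever's hinge axis at (0, -178, 50).
- range_knob (a point): Centre of the range lever's black knob, a drum 24 mm in diameter and 24 mm long along y, 90 mm from the hinge axis, on a stalk 10 mm in diameter.
- spare_core: Spare grey rock core standing on the bench beyond the press, 47 mm in diameter, 100 mm high; origin under its middle. Leave it alone.
- sieve: Steel sieve ring lying on the bench beyond the press, 120 mm outer diameter, 45 mm high; origin under its middle. Leave it alone.
- brush: Brush lying on the bench in front of the left part of the press, roughly along its y, under 30 mm high; origin under it. Leave it alone.

How it is judged:
On the way, in this order (a step that is already met when the one before it is completed fails the run):
1. the range lever stands upright at its middle mark while the big lever is released and the catch closed (value of joint range_lever between 0.64 and 0.96 rad and value of joint safety_catch below 0.6 rad and value of joint press_lever below 0.2 rad), for 0.2 s.
2. the safety catch is flipped open while the big lever is still released (value of joint safety_catch above 0.95 rad and value of joint press_lever below 0.2 rad), for 0.2 s.
3. the big lever is pulled home and held by the fingers (value of joint press_lever above 0.7 rad and contact force between the fingers and big_lever above 1 N), for 0.3 s.
At the end, for the whole second after the job is handed in: The fingers still hold the big lever (more than 1 N) home, above 0.70 rad of its 0.80; the catch is open above 0.95 rad and the range lever upright within 0.16 rad (between 0.64 and 0.96) (all of step 3 and value of joint safety_catch above 0.95 rad and value of joint range_lever between 0.64 and 0.96 rad); the arm keeps its last pose, push and grip.
It fails at once if the big lever is forced past the closed catch (value of joint press_lever above 0.3 rad and value of joint safety_catch below 0.7 rad).
It fails at once if a bystander is moved by more than 30 mm (distance of any of spare_core, sieve, brush from where it was at the start of the episode above 0.03 m).
It fails at once if the spare core is tipped over (angle between spare_core's own z axis and vertical above 0.5 rad).
It also fails if it takes over 61 s, if anything falls off the work surface, if the arm or the gripper's body presses on something with over 40 N, if the wrist force passes 120 N, or if a joint passes its speed limit or range.

## Robot

A 6-joint arm with a two-finger parallel gripper is mounted at the origin on the work surface. World frame = base frame: x ahead of the robot, y to its left, z up, the work surface at z = 0. Lengths are in m, angles in rad, forces in N, time in s.
With the tool pointing down it reaches from about 0.3 to 0.75 m from the base axis. Payload 8.5 kg.
Tool frame: the origin (TCP) lies on the mounting face of the last link; the fingertips stand 173 mm ahead of it and the grasp point (between the pads) lies 155 mm ahead of it; z points along the fingers, y is the direction in which the jaws open and shut (so a half turn about z gives the same grasp; the last joint's range is limited). The gripper opens to 85 mm and grips with 20 to 120 N. Pads are 22 mm wide; open, the fingers measure 114 mm over their backs; the gripper's body (76 mm by 85 mm) begins 54 mm behind the grasp point. The pads swing forward as they close: fully open they stand 13 mm farther back than shut.
Start: joints at [-1.43, 0.381, 1.297, -0, 1.464, -0.215], TCP at [0.192, -0.516, 0.405] pointing down, gripper open.
Joint ranges: [-3.11, 3.11], [-0.89, 2.33], [0.22, 2.48], [-1.42, 4.56], [0.17, 2.85], [-2.88, 2.88]. Speed limits (rad/s): [2.39, 2.39, 3.14, 3.14, 3.14, 3.14].

## Interface

Orientations are given as a unit quaternion [w, x, y, z].
In Python, from cell import robot gives the robot as it stands. The module is installed in compiled form; this text tells all that it offers.
- The arm moves only by the tool jog_arm, never from a script. Its argument "plan" is one flat list of numbers, 5 for each row, row after row: the gripper command: -1 is shut, 1 is fully open, values between are in proportion, then the shift along the tool's x, y, z in m, then the turn about the tool's z in degrees. In form: [grip, x, y, z, yaw, grip, x, y, z, yaw, ...]. A call has 1 to 8 rows; each row is the pose to reach, as a shift and turn from the pose commanded when the call began, along the tool's axes at that moment; what a row does not reach only later rows make up. A row lasts 1/10 s, in which the tool goes at most 50 mm and 8.59 degrees, less where a joint would pass 70% of its speed; a pose out of reach is approached as far as the arm can. A call with a gripper value outside its range is refused whole. The fingers move at their own pace and stop on an object; "grip_force" is the grip in N (left out, the last holds). Time passes only in rows, so rows that repeat a pose let the fingers close. It gives the time, the measured TCP pose, the force and the opening at its end, in the units of the state.
- robot.observe(): the state, without advancing time (a new reading comes with each control period).
- robot.camera(name): name is "scene" or "top"; returns (picture, depth): 400x640x3 uint8, red, green, blue; 400x640 float32, m along the optical axis (not along the pixel's ray), 0 where there is no reading.
- robot.camera_params(name): a dict with "fov_y" (degrees; the focal length in pixels is half the picture's height over the tangent of half this angle, whatever the lens; pixels are square), "cx", "cy" (the principal point, pixels), "distortion" ([k1, k2, p1, p2, k3] as OpenCV has them; the pictures are not rectified), "rvec" (rotation vector, rad) and "tvec" (3), from world to camera coordinates, as OpenCV has them. Camera axes: x right, y down, z forward; pixel columns grow to the right and rows downward; lengths in m; the calibration is good to about 2 mm. A picture is of the moment at which its call begins. camera_params takes no time and is no camera call.
- robot.hand_in(): hands the job in, once; it reports no verdict.
Trained networks look in the newest picture that a camera, given by its name, has taken for a name from the list of things; names that differ only in an ending like _2 or _b are one class to them, and where a whole thing is asked for, a point or a joint stands for the part that bears it (a point fixed in the world has none). Each returns a list of dicts, best first, with "p" (0 to 1); they miss things now and then, are a little off and sometimes report something else, mostly with a low value. They report only what shows in the picture. A call takes as long as a camera call.
- robot.trace(camera, label): "mask" (400x640 bool, what is visible of it) and "location" ([column, row] in pixels, amid what is visible of it).
- robot.spot_point(camera, label): "location" ([column, row] in pixels: a listed point, or the origin of a listed thing).
The state is a dict: "t": time; "joint_pos": joint angles; "joint_velocities": joint speeds; "joint_efforts": joint torques, N m; "ee_pos": TCP position; "tool_rot": TCP orientation; "ft_force": force on the tool from outside, world axes, zero at the start; "wrist_torque": the same for the moment, N m; "opening": finger opening in m.
Only numpy, scipy, OpenCV 4.12 (cv2) and the standard library are available. Lean on these libraries where they do the work, as an engineer would, in place of code of your own. Each camera call takes 0.05 s, during which the arm holds its last target.

## Working session

There is one attempt and no reset: what is moved stays moved. The work goes in short steps, Python scripts to look and compute and a tool call to move; the robot and the scene stay as the last step left them, time stands still between calls to the robot, and variables do not carry over. Pictures are saved under pics/ and viewed, and the job is handed in when it is done.

Besides the shell and the picture viewer there is one more tool, called after "Call:" in YAML: its name, and indented under it one key for each argument. jog_arm: Moves the arm, as the interface text tells. Its arguments: {"type":"object","properties":{"plan":{"type":"array"},"grip_force":{"type":"number"}},"required":["plan"]}

```bash
mkdir -p pics; cat > h.py <<'E'
import numpy as np, cv2
from cell import robot
def cam(n):
    p=robot.camera_params(n); f=200/np.tan(np.radians(p['fov_y'])/2)
    K=np.array([[f,0,p['cx']],[0,f,p['cy']],[0,0,1]]); R=cv2.Rodrigues(np.array(p['rvec'],float))[0]
    return K,np.array(p['distortion'],float),R,np.array(p['tvec'],float).ravel()
def ray(n,uv):
    K,d,R,t=cam(n); q=cv2.undistortPoints(np.array(uv,float).reshape(-1,1,2),K,d).reshape(-1,2)
    return q
def unproj(n,uv,z):
    K,d,R,t=cam(n); q=ray(n,uv); z=np.atleast_1d(z)
    P=np.c_[q*z[:,None],z]; return (P-t)@R
def onplane(n,uv,h):
    K,d,R,t=cam(n); q=ray(n,uv); D=np.c_[q,np.ones(len(q))]@R; C=-R.T@t
    return C+D*((h-C[2])/D[:,2])[:,None]
def proj(n,P):
    K,d,R,t=cam(n); return cv2.projectPoints(np.array(P,float).reshape(-1,3),cv2.Rodrigues(R)[0],t,K,d)[0].reshape(-1,2)
E
python3 - <<'E'
from h import *
for n in ['scene','top']:
    im,d=robot.camera(n); cv2.imwrite(f'pics/{n}0.png',im[:,:,::-1]); np.save(f'{n}0.npy',d)
    K,_,R,t=cam(n); print(n,K[0,0],-R.T@t, R[2])
    for l in ['press','handgrip','catch_pivot','catch_tab','range_pivot','range_knob','big_lever']:
        r=robot.spot_point(n,l)
        print(l,[(np.round(x['location']),round(x['p'],2)) for x in r[:2]])
print(robot.observe())
E
```

```text
scene 365.54673277382454 [1.02288498 0.63978413 0.72345928] [-0.49835125 -0.61714983 -0.6089106 ]
press [(array([319., 235.]), 0.92), (array([399., 229.]), 0.29)]
handgrip [(array([284., 175.]), 0.79)]
catch_pivot [(array([348., 203.]), 0.96)]
catch_tab [(array([351., 181.]), 0.64)]
range_pivot [(array([269., 203.]), 0.61), (array([315., 236.]), 0.24)]
range_knob [(array([285., 170.]), 0.4)]
big_lever [(array([320., 215.]), 0.85)]
top 504.0736410530534 [0.34038366 0.0639215  1.20189586] [ 0.22575564 -0.01230445 -0.97410625]
press [(array([329., 229.]), 0.64), (array([308., 248.]), 0.42)]
handgrip [(array([352., 180.]), 0.64), (array([304., 248.]), 0.2)]
catch_pivot [(array([310., 254.]), 0.76)]
catch_tab [(array([305., 247.]), 0.88)]
range_pivot [(array([400., 207.]), 0.58)]
range_knob [(array([415., 219.]), 0.61)]
big_lever [(array([329., 222.]), 0.93)]
{'t': 0.8, 'joint_pos': array([-1.43027693e+00,  3.80596308e-01,  1.29740847e+00, -4.78855772e-06,
        1.46358109e+00, -2.15314546e-01]), 'joint_velocities': array([ 3.50329742e-04, -4.72221704e-05, -1.38152819e-03, -1.54065245e-03,
       -1.47088383e-03, -6.62778302e-04]), 'joint_efforts': array([-1.09967143e-03, -4.48300052e+01, -2.31460458e+01, -1.56859787e-04,
        5.06187553e-04, -2.23857165e-05]), 'ee_pos': array([ 0.19159205, -0.51553147,  0.40472152]), 'tool_rot': array([ 3.30033699e-06,  9.84214436e-01,  1.76980065e-01, -2.50567948e-06]), 'ft_force': array([-0.10740613,  0.47565537, -0.22811533]), 'wrist_torque': array([-0.02858531,  0.00087715,  0.01083445]), 'opening': 0.08541926396467295}
```

View pics/scene0.png

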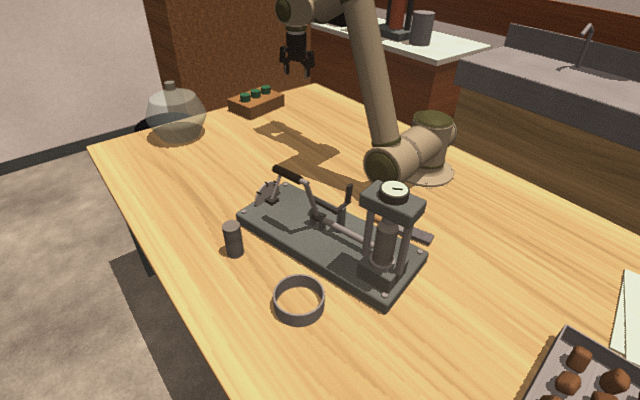

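View pics/top0.png

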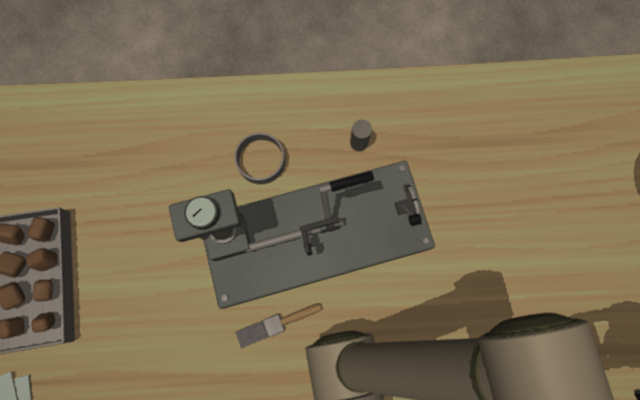

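```bash
python3 - <<'E'
from h import *
from scipy.optimize import least_squares
obs=[('scene','press',319,235,(0,0,0)),('scene','catch_pivot',348,203,(-50,60,125)),('scene','big_lever',320,215,(0,0,75)),('scene','handgrip',284,175,(51,-60,216)),
('scene','catch_tab',351,181,(-50,62,185)),('scene','range_pivot',269,203,(0,-178,50)),
('top','press',329,229,(0,0,0)),('top','catch_pivot',310,254,(-50,60,125)),('top','big_lever',329,222,(0,0,75)),('top','handgrip',352,180,(51,-60,216)),('top','catch_tab',305,247,(-50,62,185)),('top','range_pivot',400,207,(0,-178,50))]
L=np.array([o[4] for o in obs])/1000
def W(p,L): 
    c,s=np.cos(p[2]),np.sin(p[2]); return L@np.array([[c,-s,0],[s,c,0],[0,0,1]]).T+[p[0],p[1],0]
def res(p):
    w=W(p,L); return np.concatenate([proj(o[0],w[i])[0]-[o[2],o[3]] for i,o in enumerate(obs)])
best=min((least_squares(res,[0.5,0,y],loss='soft_l1',f_scale=2) for y in [-1,-.5,0,.5,1]),key=lambda r:r.cost)
print(best.x,best.cost)
for o,r in zip(obs,res(best.x).reshape(-1,2)): print(o[:2],r.round(1))
E
```

```text
[0.53255948 0.04561787 0.24531494] 35.233983299335684
('scene', 'press') [-1.8  1. ]
('scene', 'catch_pivot') [-0.9 -1.7]
('scene', 'big_lever') [-2.4  1.1]
('scene', 'handgrip') [ 3.3 -1.3]
('scene', 'catch_tab') [-1.7  2.2]
('scene', 'range_pivot') [ 1.7 -4.2]
('top', 'press') [-0.8  1.1]
('top', 'catch_pivot') [-1.3 -2.8]
('top', 'big_lever') [-0.6  2.9]
('top', 'handgrip') [-2.2  0.6]
('top', 'catch_tab') [1.8 1. ]
('top', 'range_pivot') [ 1.2 -2.5]
```

The scene view shows the press from its far side, with the tab at about (350,190), the range knob at about (272,195), and the core and sieve beyond. The top view shows the handgrip at (352,180) and the knob at (415,219). Next I refine the press pose with the depth image.

```bash
python3 - <<'E'
from h import *
d=np.load('top0.npy'); vv,uu=np.mgrid[0:400,0:640]; 
P=unproj('top',np.c_[uu.ravel(),vv.ravel()],d.ravel())
table=P[(P[:,0]>.3)&(P[:,0]<.75)&(abs(P[:,1])<.5)&(d.ravel()>0)]; print('table z',np.median(table[:,2]))
m=(P[:,2]>.028)&(P[:,2]<.052)&(P[:,0]>.35)&(P[:,0]<.75)&(abs(P[:,1])<.4)
M=m.reshape(400,640).astype(np.uint8); n,lab,st,_=cv2.connectedComponentsWithStats(M); k=1+st[1:,4].argmax()
Q=P[(lab==k).ravel()]
r=cv2.minAreaRect((Q[:,:2]*1000).astype(np.float32)); print(r); b=cv2.boxPoints(r);print(b)
# top clusters: profile in press frame
p=[0.5326,.0456,.2453]
# robust edges: from percentile in rotated frame, scan yaw
for yaw in np.arange(.22,.28,.01):
    c,s=np.cos(yaw),np.sin(yaw); x=Q[:,0]*c+Q[:,1]*s; y=-Q[:,0]*s+Q[:,1]*c
    q=lambda a:np.percentile(a,[.5,99.5]).round(4); print(round(yaw,3),q(x),q(y))
# tall points in press frame
yaw=p[2]; c,s=np.cos(yaw),np.sin(yaw); X=P-[p[0],p[1],0]; X=np.c_[X[:,0]*c+X[:,1]*s,-X[:,0]*s+X[:,1]*c,X[:,2]]
for n,box in {'knob':(-110,110,-215,-150,60,160),'grip':(0,100,-110,-10,200,240),'tab':(-70,-30,40,90,165,200)}.items():
    b=np.array(box)/1000; s_=(X[:,0]>b[0])&(X[:,0]<b[1])&(X[:,1]>b[2])&(X[:,1]<b[3])&(X[:,2]>b[4])&(X[:,2]<b[5])
    S=X[s_]; print(n,len(S),np.percentile(S,[2,50,98],axis=0).round(3).tolist() if len(S) else '')
    if n=='knob': print((S[np.argsort(-S[:,2])][:40:2]*1000).round().tolist())
E
```

```text
table z 0.0018478191709838242
((525.3009643554688, 74.92080688476562), (221.11431884765625, 516.9191284179688), 12.780349731445312)
[[ 360.30792  302.52032]
 [ 474.65768 -201.5923 ]
 [ 690.294   -152.67871]
 [ 575.9442   351.4339 ]]
0.22 [0.4196 0.6336] [-0.2958  0.2138]
0.23 [0.4184 0.631 ] [-0.3011  0.2089]
0.24 [0.4164 0.6283] [-0.3065  0.2038]
0.25 [0.4143 0.6256] [-0.3118  0.1987]
0.26 [0.412  0.6228] [-0.3173  0.1938]
0.27 [0.4094 0.6201] [-0.3229  0.1889]
0.28 [0.4068 0.6172] [-0.3285  0.1839]
knob 376 [[-0.063, -0.203, 0.062], [-0.023, -0.196, 0.097], [0.035, -0.167, 0.141]]
[[-48.0, -180.0, 145.0], [-56.0, -171.0, 142.0], [-50.0, -182.0, 141.0], [-46.0, -183.0, 141.0], [-47.0, -186.0, 140.0], [-59.0, -188.0, 140.0], [-48.0, -176.0, 140.0], [-51.0, -171.0, 140.0], [-57.0, -182.0, 139.0], [-46.0, -170.0, 139.0], [-51.0, -178.0, 139.0], [-48.0, -183.0, 139.0], [-47.0, -172.0, 139.0], [-52.0, -168.0, 138.0], [-46.0, -179.0, 138.0], [-56.0, -180.0, 138.0], [-51.0, -173.0, 138.0], [-52.0, -189.0, 138.0], [-63.0, -174.0, 138.0], [-56.0, -187.0, 138.0]]
grip 496 [[0.038, -0.105, 0.217], [0.047, -0.06, 0.225], [0.058, -0.013, 0.229]]
tab 64 [[-0.059, 0.056, 0.17], [-0.05, 0.063, 0.184], [-0.04, 0.068, 0.188]]
```

```bash
cat >> h.py <<'E'
PP=(0.5325,0.0435,0.226)
def toL(P,p=PP):
    c,s=np.cos(p[2]),np.sin(p[2]); X=np.asarray(P)-[p[0],p[1],0]; return np.c_[X[:,0]*c+X[:,1]*s,-X[:,0]*s+X[:,1]*c,X[:,2]]
def toW(L,p=PP):
    c,s=np.cos(p[2]),np.sin(p[2]); return np.atleast_2d(L)@np.array([[c,-s,0],[s,c,0],[0,0,1]]).T+[p[0],p[1],0]
def cloud(n,d):
    vv,uu=np.mgrid[0:400,0:640]; P=unproj(n,np.c_[uu.ravel(),vv.ravel()],d.ravel()); return P[d.ravel()>0]
def box(X,a):
    b=np.array(a)/1000; return X[(X[:,0]>b[0])&(X[:,0]<b[1])&(X[:,1]>b[2])&(X[:,1]<b[3])&(X[:,2]>b[4])&(X[:,2]<b[5])]
E
python3 - <<'E'
from h import *
for n in ['top','scene']:
    X=toL(cloud(n,np.load(n+'0.npy')))
    for k,b in {'knob':(-110,-20,-215,-150,85,160),'grip':(20,100,-110,-10,200,240),'tab':(-70,-30,40,90,165,200),'frame':(-60,150,120,340,290,325)}.items():
        S=box(X,b); print(n,k,len(S),(np.percentile(S,[2,50,98],axis=0)*1000).round().tolist() if len(S) else '')
        if k=='grip' and len(S): print('slope',np.polyfit(S[:,1],S[:,0],1))
    # base edges
    S=box(X,(-150,150,-250,320,30,50))
    for lo in range(-200,160,60):
        T=S[(S[:,1]*1000>lo)&(S[:,1]*1000<lo+60)]; print(lo,(np.percentile(T[:,0],[1,99])*1000).round(1))
    print((np.percentile(S[:,1],[.5,99.5])*1000).round(1))
# overlay
im=cv2.imread('pics/top0.png'); im2=cv2.imread('pics/scene0.png')
for n,i in (('top',im),('scene',im2)):
    B=toW(np.array([(-110,-225,40),(110,-225,40),(110,290,40),(-110,290,40)])/1000.)
    cv2.polylines(i,[proj(n,B).round().astype(int)],True,(0,255,0),1)
    for l in [(-50,60,125),(-50,62,185),(51,-60,216),(0,-178,50),(51,-15,216),(51,-105,216)]:
        u=proj(n,toW(np.array(l)/1000.))[0]; cv2.circle(i,tuple(u.round().astype(int)),2,(0,0,255),-1)
cv2.imwrite('pics/ov.png',np.hstack([cv2.resize(im[140:320,160:450],None,fx=1.38,fy=1.38),cv2.resize(im2[140:320,210:500],None,fx=1.38,fy=1.38)]))
E
```

```text
top knob 175 [[-59.0, -200.0, 88.0], [-45.0, -178.0, 135.0], [-21.0, -166.0, 141.0]]
top grip 485 [[40.0, -102.0, 217.0], [49.0, -58.0, 225.0], [60.0, -13.0, 229.0]]
slope [0.0088518  0.04949498]
top tab 64 [[-59.0, 58.0, 170.0], [-51.0, 64.0, 184.0], [-40.0, 69.0, 188.0]]
top frame 898 [[23.0, 203.0, 294.0], [49.0, 229.0, 304.0], [77.0, 257.0, 308.0]]
-200 [-109.4  105.5]
-140 [-109.1  104.2]
-80 [-109.2  105.5]
-20 [-108.7  106.6]
40 [-108.  107.]
100 [-107.4  107.3]
[-221.6  287.2]
scene knob 45 [[-38.0, -196.0, 86.0], [-28.0, -176.0, 99.0], [-21.0, -171.0, 115.0]]
scene grip 266 [[48.0, -101.0, 210.0], [60.0, -53.0, 221.0], [65.0, -13.0, 227.0]]
slope [-0.01238315  0.05819044]
scene tab 50 [[-56.0, 60.0, 166.0], [-43.0, 67.0, 178.0], [-37.0, 69.0, 185.0]]
scene frame 569 [[28.0, 205.0, 291.0], [62.0, 235.0, 303.0], [82.0, 260.0, 306.0]]
-200 [-103.4  109.6]
-140 [-97.5 110.1]
-80 [-103.1  112.1]
-20 [-100.1  112.4]
40 [-100.1  112.2]
100 [-94.3 112.5]
[-214.5  291.7]
```

View pics/ov.png

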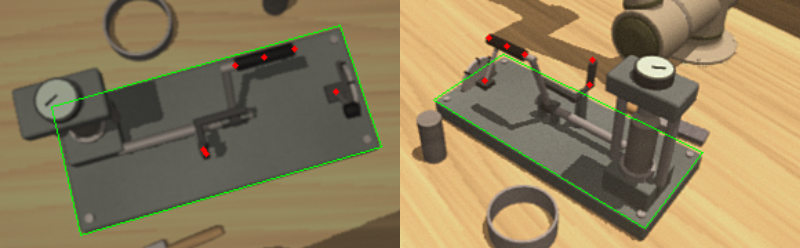

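```bash
cat >> h.py <<'E'
from scipy.spatial.transform import Rotation as Ro
def go(tgt):
    """tgt: local mm (x,y,tip z) -> shift in tool axes"""
    o=robot.observe(); q=o['tool_rot']; R=Ro.from_quat([q[1],q[2],q[3],q[0]]).as_matrix()
    w=toW(np.array(tgt)/1000.)[0]+[0,0,.173]
    yaw=np.arctan2(R[1,0],R[0,0]); cur=toL([o['ee_pos']])[0]*1000-[0,0,173]
    print('t',o['t'],'cur local tip',cur.round(1),'shift mm',((R.T@(w-o['ee_pos']))*1000).round(1),'turn deg',np.degrees(yaw-PP[2]).round(2),'F',o['ft_force'].round(1),'open',round(o['opening'],3))
E
python3 -c "
from h import *
go((-105,-178,160)); go((-105,-178,118))"
```

```text
t 0.8 cur local tip [-457.5 -468.4  231.7] shift mm [ 387.1 -242.3   71.7] turn deg 7.44 F [-0.1  0.5 -0.2] open 0.085
t 0.8 cur local tip [-457.5 -468.4  231.7] shift mm [ 387.1 -242.3  113.7] turn deg 7.44 F [-0.1  0.5 -0.2] open 0.085
```

Call:
jog_arm:
  plan: [-1,0.04,-0.024,0,3,-1,0.08,-0.05,0,7.44,-1,0.12,-0.075,0.01,7.44,-1,0.16,-0.1,0.02,7.44,-1,0.2,-0.125,0.03,7.44,-1,0.24,-0.15,0.04,7.44,-1,0.28,-0.175,0.05,7.44,-1,0.32,-0.2,0.06,7.44]
  grip_force: 40

```text
t: 1.6
ee_pos: [0.4227, -0.2149, 0.3446]
tool_rot: [0.0, 0.994, 0.113, 0.0]
ft_force: [-0.2, -0.8, -0.4]
opening: 0.0006
```

```bash
python3 -c "
from h import *
go((-105,-178,118))"
```

```text
t 1.6 cur local tip [-164.9 -227.2  171.6] shift mm [ 59.9 -49.3  53.6] turn deg -0.02 F [-0.2 -0.8 -0.4] open 0.001
```

Call:
jog_arm:
  plan: [-1,0.03,-0.025,0.02,0,-1,0.06,-0.049,0.035,0,-1,0.06,-0.049,0.053,0,-1,0.06,-0.049,0.053,0,-1,0.06,-0.049,0.053,0]

```text
t: 2.1
ee_pos: [0.4694, -0.1558, 0.2921]
tool_rot: [0.0, 0.994, 0.113, -0.0]
ft_force: [-0.9, -0.8, 1.2]
opening: -0.0002
```

```bash
python3 - <<'E'
from h import *
go((-24,-178,118))
im,d=robot.camera('top'); S=box(toL(cloud('top',d)),(-90,20,-192,-160,110,160))
print(len(S),(np.percentile(S,[2,50,98],axis=0)*1000).round())
a=cv2.resize(im[150:300,330:500,::-1],None,fx=2.3,fy=2.3)
im,d=robot.camera('scene'); b=cv2.resize(im[120:270,200:370,::-1],None,fx=2.3,fy=2.3)
cv2.imwrite('pics/a1.png',np.hstack([a,b]))
E
```

```text
t 2.1 cur local tip [-106.2 -180.   119.1] shift mm [82.2 -2.1  1.1] turn deg -0.02 F [-0.9 -0.8  1.2] open -0.0
17 [[ -53. -176.  114.]
 [ -43. -166.  131.]
 [ -34. -165.  138.]]
```

View pics/a1.png

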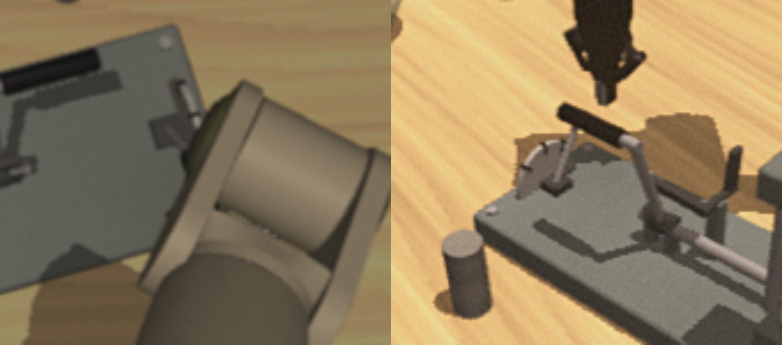

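The top view shows the wrist covering the knob. The scene view shows the fingers just behind the range lever, whose knob is hidden by the handgrip. I start the push now, slowly.

Call:
jog_arm:
  plan: [-1,0.015,-0.002,0,0,-1,0.03,-0.002,0,0,-1,0.042,-0.002,0,0,-1,0.052,-0.002,0,0,-1,0.062,-0.002,0,0,-1,0.072,-0.002,0,0,-1,0.081,-0.002,0,0,-1,0.081,-0.002,0,0]

```text
t: 3.0
ee_pos: [0.5488, -0.135, 0.2915]
tool_rot: [-0.0, 0.994, 0.113, 0.0]
ft_force: [0.2, 0.5, -1.2]
opening: -0.0
```

```bash
python3 - <<'E'
from h import *
go((-24,-178,118))
E
```

```text
t 3.0 cur local tip [ -24.1 -177.7  118.5] shift mm [0.1 0.3 0.5] turn deg 0.03 F [ 0.2  0.5 -1.2] open -0.0
```

Call:
jog_arm:
  plan: [-1,-0.03,0,0,0,-1,-0.06,0,-0.03,0,-1,-0.1,0,-0.03,0,-1,-0.15,-0.03,-0.03,0,-1,-0.19,-0.06,-0.03,0,-1,-0.19,-0.06,-0.03,0]

```text
t: 3.6
ee_pos: [0.3454, -0.1171, 0.3212]
tool_rot: [-0.001, 0.994, 0.112, -0.001]
ft_force: [1.0, -0.1, 0.3]
opening: 0.0001
```

```bash
python3 - <<'E'
from h import *
go((-56,20,143))
im,d=robot.camera('top'); S=box(toL(cloud('top',d)),(-90,60,-192,-164,110,160))
print(len(S),(np.percentile(S,[2,50,98],axis=0)*1000).round() if len(S) else '')
a=cv2.resize(im[150:300,330:500,::-1],None,fx=2.3,fy=2.3)
im,d=robot.camera('scene'); b=cv2.resize(im[120:270,200:370,::-1],None,fx=2.3,fy=2.3)
S=box(toL(cloud('scene',d)),(-90,60,-192,-164,105,160)); print(len(S),(np.percentile(S,[2,50,98],axis=0)*1000).round() if len(S) else '')
cv2.imwrite('pics/a2.png',np.hstack([a,b]))
E
```

```text
t 3.6 cur local tip [-218.3 -114.6  148.2] shift mm [ 162.3 -134.6    5.3] turn deg -0.04 F [ 1.  -0.1  0.3] open 0.0
130 [[ -13. -189.  136.]
 [  -2. -176.  149.]
 [   9. -166.  154.]]
95 [[  -7. -187.  109.]
 [   6. -173.  141.]
 [  14. -164.  151.]]
```

View pics/a2.png

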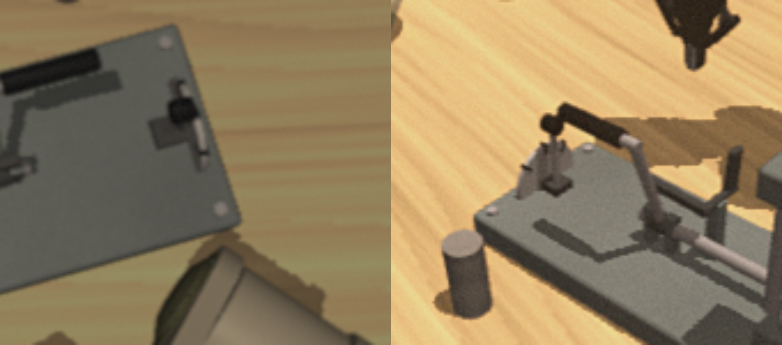

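The knob is at press x ≈ -2 and z ≈ 140, upright at the middle mark in both views. Next is the catch.

Call:
jog_arm:
  plan: [-1,0.04,-0.03,0,0,-1,0.08,-0.06,0.005,0,-1,0.12,-0.095,0.005,0,-1,0.15,-0.12,0.005,0,-1,0.162,-0.135,0.005,0,-1,0.162,-0.135,0.005,0,-1,0.162,-0.135,0.005,0]

```text
t: 4.4
ee_pos: [0.4776, 0.0484, 0.3164]
tool_rot: [0.0, 0.994, 0.113, 0.0]
ft_force: [-0.5, -0.3, 1.0]
opening: 0.0002
```

```bash
python3 - <<'E'
from h import *
go((-56,78,143))
E
```

```text
t 4.4 cur local tip [-52.4  17.1 143.4] shift mm [ -3.6 -60.9   0.4] turn deg 0.05 F [-0.5 -0.3  1. ] open 0.0
```

Call:
jog_arm:
  plan: [-1,-0.003,-0.01,0,0,-1,-0.003,-0.02,0,0,-1,-0.003,-0.03,0,0,-1,-0.003,-0.04,0,0,-1,-0.003,-0.05,0,0,-1,-0.003,-0.058,0,0,-1,-0.003,-0.064,0,0,-1,-0.003,-0.064,0,0]

```text
t: 5.2
ee_pos: [0.4594, 0.111, 0.3168]
tool_rot: [-0.0, 0.994, 0.113, 0.0]
ft_force: [-0.1, -0.6, 0.1]
opening: 0.0
```

```bash
python3 - <<'E'
from h import *
go((-56,20,143))
im,d=robot.camera('top'); 
X=toL(cloud('top',d)); S=box(X,(-8,10,10,70,130,230)); print(len(S),(np.percentile(S,[2,50,98],axis=0)*1000).round() if len(S) else '')
a=cv2.resize(im[180:330,230:400,::-1],None,fx=2.3,fy=2.3)
im,d=robot.camera('scene'); b=cv2.resize(im[100:250,250:420,::-1],None,fx=2.3,fy=2.3)
X=toL(cloud('scene',d)); S=box(X,(-20,20,20,75,150,230)); print(len(S),(np.percentile(S,[2,50,98],axis=0)*1000).round() if len(S) else '')
cv2.imwrite('pics/a3.png',np.hstack([a,b]))
E
```

```text
t 5.2 cur local tip [-56.1  82.2 143.8] shift mm [ 0.1 62.2  0.7] turn deg 0.05 F [-0.1 -0.6  0.1] open 0.0
7 [[ -6.  24. 188.]
 [ -2.  26. 197.]
 [  4.  27. 200.]]
121 [[ -3.  25. 152.]
 [  6.  39. 175.]
 [  9.  54. 197.]]
```

View pics/a3.png

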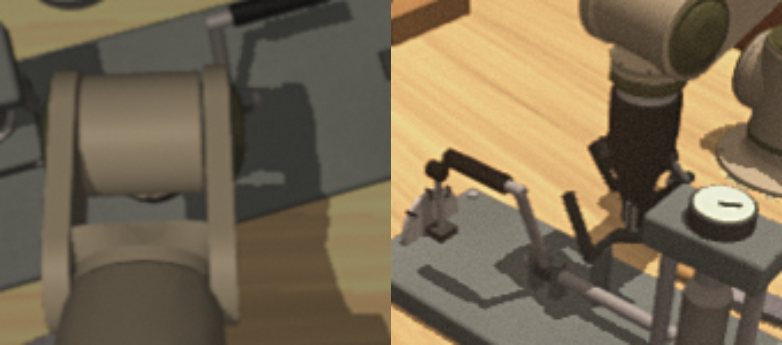

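The scene view shows the bar lifted steeply, at about 1.0–1.1 rad. I push a bit more for margin.

Call:
jog_arm:
  plan: [-1,0,-0.007,0,0,-1,0,-0.014,0,0,-1,0,-0.014,0,0,-1,0,-0.014,0,0]

```text
t: 5.7
ee_pos: [0.4564, 0.1241, 0.3167]
tool_rot: [-0.0, 0.994, 0.113, -0.0]
ft_force: [-0.6, -0.0, -0.1]
opening: -0.0002
```

Call:
jog_arm:
  plan: [-1,0,0.03,0,0,-1,0,0.07,-0.01,0,-1,0,0.11,-0.03,0,-1,0,0.15,-0.047,0,-1,0,0.19,-0.047,0,-1,0,0.23,-0.047,0,-1,0,0.246,-0.047,0,-1,0,0.246,-0.047,0]

```text
t: 6.5
ee_pos: [0.5118, -0.1176, 0.3633]
tool_rot: [-0.0, 0.994, 0.111, -0.0]
ft_force: [0.6, 0.0, -0.0]
opening: -0.0
```

```bash
python3 - <<'E'
from h import *
go((84,-150,190))
im,d=robot.camera('top'); 
X=toL(cloud('top',d)); S=box(X,(-8,8,10,70,130,230)); print(len(S),(np.percentile(S,[2,50,98],axis=0)*1000).round() if len(S) else '')
S=box(X,(-70,-35,80,140,125,190)); print('tab',len(S),(np.percentile(S,[2,50,98],axis=0)*1000).round() if len(S) else '')
a=cv2.resize(im[180:330,230:400,::-1],None,fx=2.3,fy=2.3)
im,d=robot.camera('scene'); b=cv2.resize(im[100:250,250:420,::-1],None,fx=2.3,fy=2.3)
cv2.imwrite('pics/a4.png',np.hstack([a,b]))
E
```

```text
t 6.5 cur local tip [ -56.3 -152.4  190.3] shift mm [140.3  -2.8   0.2] turn deg -0.16 F [ 0.6  0.  -0. ] open -0.0
125 [[ -7.  31. 132.]
 [ -2.  47. 177.]
 [  5.  63. 204.]]
tab 182 [[-59.  81. 133.]
 [-50. 100. 142.]
 [-40. 118. 149.]]
```

View pics/a4.png

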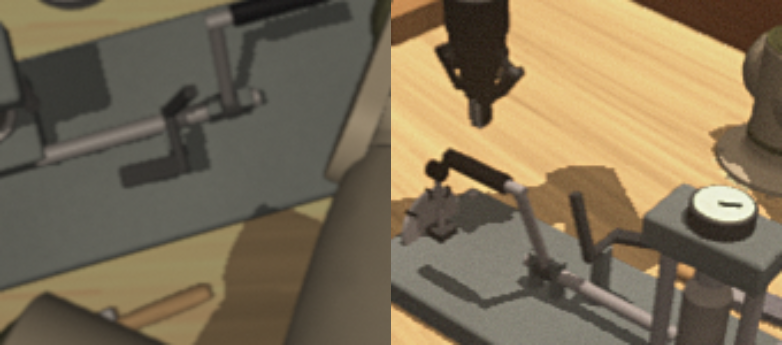

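The catch is open at about 1.2 rad, with the tab lying over left and its end at y ≈ 118. Now I go around the free end of the handgrip.

Call:
jog_arm:
  plan: [-1,0.035,-0.003,0,0,-1,0.07,-0.003,0,0,-1,0.105,-0.003,0,0,-1,0.142,-0.003,0,0,-1,0.142,-0.003,0,0,-1,0.142,-0.03,0,0,-1,0.142,-0.074,0,0,-1,0.142,-0.074,0,0]

```text
t: 7.4
ee_pos: [0.6317, -0.0067, 0.3642]
tool_rot: [-0.001, 0.993, 0.116, -0.0]
ft_force: [0.6, -0.5, 0.4]
opening: -0.0003
```

```bash
python3 - <<'E'
from h import *
go((-42,-78,190))
im,d=robot.camera('scene'); b=cv2.resize(im[100:250,210:380,::-1],None,fx=3,fy=3)
cv2.imwrite('pics/a5.png',b)
E
```

```text
t 7.4 cur local tip [ 85.4 -71.1 191.2] shift mm [-127.4    6.2    1.3] turn deg 0.33 F [ 0.6 -0.5  0.4] open -0.0
```

View pics/a5.png

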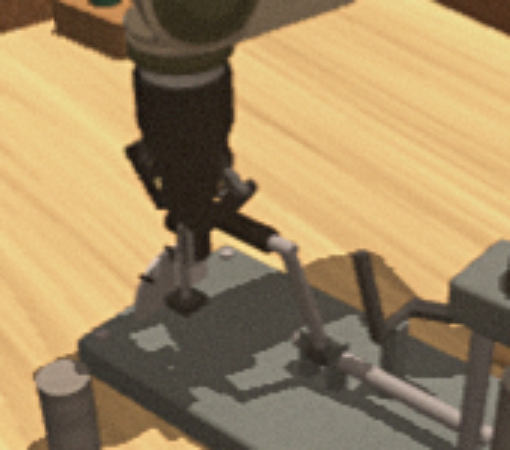

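The scene view shows the fingers on the far side of the handgrip near its free end. Now I pull.

Call:
jog_arm:
  plan: [-1,-0.015,0.004,0,0,-1,-0.03,0.005,0,0,-1,-0.045,0.005,0,0,-1,-0.06,0.005,0,0,-1,-0.075,0.005,0,0,-1,-0.09,0.005,0,0,-1,-0.105,0.005,0,0,-1,-0.115,0.005,0,0]

```text
t: 8.25
ee_pos: [0.5223, -0.0427, 0.3636]
tool_rot: [-0.0, 0.994, 0.113, 0.002]
ft_force: [13.3, 3.6, -9.9]
opening: -0.0002
```

```bash
python3 - <<'E'
from h import *
go((-42,-78,190))
E
```

```text
t 8.25 cur local tip [-29.3 -81.8 190.6] shift mm [-12.7  -3.8   0.6] turn deg -0.01 F [13.3  3.6 -9.9] open -0.0
```

Call:
jog_arm:
  plan: [-1,-0.005,0,0,0,-1,-0.009,0,0,0,-1,-0.012,0,0,0,-1,-0.012,0,0,0,-1,-0.012,0,0,0]

```text
t: 8.75
ee_pos: [0.5115, -0.0453, 0.3636]
tool_rot: [-0.0, 0.994, 0.113, 0.003]
ft_force: [13.0, 3.7, -8.4]
opening: 0.0001
```

```bash
python3 - <<'E'
from h import *
go((-42,-78,190))
im,d=robot.camera('top'); X=toL(cloud('top',d))
S=box(X,(-100,80,-40,-8,190,240)); print('grip',len(S),(np.percentile(S,[2,50,98],axis=0)*1000).round() if len(S) else '')
a=cv2.resize(im[150:300,270:440,::-1],None,fx=2.3,fy=2.3)
im,d=robot.camera('scene');b=cv2.resize(im[100:250,250:420,::-1],None,fx=2.3,fy=2.3)
X=toL(cloud('scene',d)); S=box(X,(-100,80,-42,-8,190,240)); print('grip',len(S),(np.percentile(S,[2,50,98],axis=0)*1000).round() if len(S) else '')
S=box(X,(-100,20,-8,8,90,190)); print('stalk',len(S),np.polyfit(S[:,2],S[:,0],1))
cv2.imwrite('pics/a6.png',np.hstack([a,b]))
E
```

```text
t 8.75 cur local tip [-40.3 -81.8 190.6] shift mm [-1.7 -3.8  0.6] turn deg -0.01 F [13.   3.7 -8.4] open 0.0
grip 0 
grip 93 [[-64. -41. 203.]
 [-53. -25. 216.]
 [-47. -10. 222.]]
stalk 179 [-0.44090362  0.03938092]
```

View pics/a6.png

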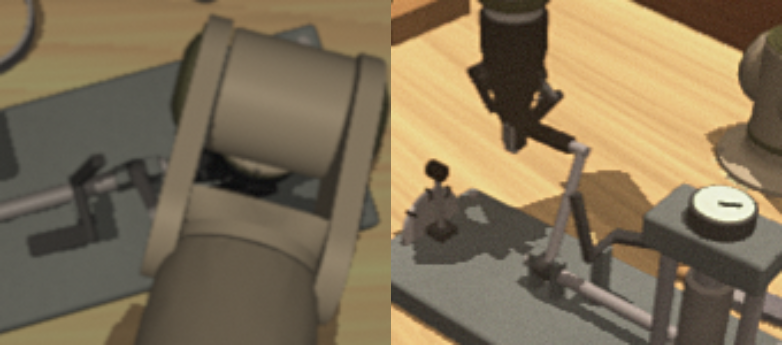

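The stalk leans about 0.42 towards the robot, so the lever is near 0.77. I press it onto the stop.

Call:
jog_arm:
  plan: [-1,-0.003,0,0,0,-1,-0.005,0,0,0,-1,-0.005,0,0,0,-1,-0.005,0,0,0,-1,-0.005,0,0,0]

```text
t: 9.35
ee_pos: [0.507, -0.0463, 0.3633]
tool_rot: [-0.0, 0.994, 0.113, 0.003]
ft_force: [15.7, 3.4, -11.6]
opening: -0.0003
```

```bash
python3 - <<'E'
from h import *
go((-42,-78,190))
im,d=robot.camera('scene'); X=toL(cloud('scene',d))
S=box(X,(-100,20,-8,8,90,190)); print('stalk',len(S),np.polyfit(S[:,2],S[:,0],1))
S=box(X,(-90,60,-192,-164,115,160)); print('knob',(np.percentile(S,[2,50,98],axis=0)*1000).round())
S=box(X,(-20,20,20,75,130,230)); print('bar',np.arctan2(1,-np.polyfit(S[:,2],S[:,1],1)[0]))
cv2.imwrite('pics/a7.png',cv2.resize(im[100:250,250:420,::-1],None,fx=3,fy=3))
E
```

```text
t 9.35 cur local tip [-45.  -81.8 190.3] shift mm [ 3.  -3.8  0.4] turn deg -0.01 F [ 15.7   3.4 -11.6] open -0.0
stalk 181 [-0.47419987  0.04164021]
knob [[  -8. -188.  116.]
 [   6. -172.  142.]
 [  14. -164.  151.]]
bar 1.2591568758438134
```

View pics/a7.png

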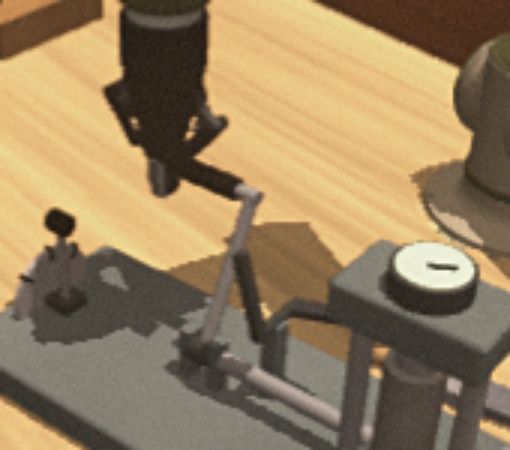

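The stalk leans 0.44, so the lever is at about 0.79. The catch is near 1.25 and the knob is upright. I hand in now.

```bash
python3 -c "
from h import *
robot.hand_in(); print(robot.observe()['ft_force'])"
```

```text
the job is handed in; nothing more can be done
the job is handed in; nothing more can be done
```

I moved the range lever upright, flipped the catch open, pulled the big lever home, and handed the job in while still holding it. No verdict was reported.

Last checks, from the camera depth at about t = 9.4 s:

| Item | Reading | Required |
|---|---|---|
| Big lever | about 0.79 rad | above 0.70 |
| Safety catch | about 1.2–1.26 rad | above 0.95 |
| Range lever | knob at x = -2 mm in the top view after the push, about 0.78 rad | 0.64–0.96 |
| Wrist force | about 20 N, well above the lever's pull | finger contact above 1 N |

- **Range lever:** the scene camera put the knob at x = +6 mm, but it sees only the knob's far side. Both readings are within the allowed band, and its last reading matches the one taken just after the push.
- **Bystanders:** I kept the arm clear of the spare core, sieve and brush, but did not measure their positions at the end. The spare core still stood where it was in the views up to t = 7.4 s.
- **Not as expected:** the early network estimate of the press yaw (0.245 rad) disagreed with the depth fit of its base (0.223 rad). I used 0.226 rad, and the overlay and contacts agreed with it.

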